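# Square a small painting on the copy board and swing the lamp over it

## Task

Get the little painted canvas ready for its photograph: slide it along the plywood copy board until it lies flush against both aluminium corner stops, and only then swing the lamp arm round so that the lamp head is over the middle of the canvas. Leave the paint tubes, plate, cup, jar and marker where they are.

Things in the scene. Friction and masses are not known exactly. Their poses are not given: they have to be found in the camera images.
- board: Plywood copy board, fixed, 280 (x) x 400 (y) x 12 mm thick. Origin on its underside, below the point where the canvas's centre belongs; x points away from the robot, y to its left; the edges lie at x = -140 and +140, y = -220 and +180 mm. A lamp post 18 mm thick with a round foot 56 mm wide stands at x = +100, y = -150 mm.
- rear_stop (a point): Middle of the contact face of the rear aluminium stop strip, on the board's surface, at x = +55, y = 0 mm in the board's frame. The strip is 14 mm high, 10 mm wide, runs along the board's y from -85 to +75 mm; the face looks towards the robot.
- side_stop (a point): Middle of the contact face of the side aluminium stop strip, on the board's surface, at x = 0, y = -75 mm in the board's frame. The strip is 14 mm high, 10 mm wide, runs along the board's x from -55 to +55 mm; the face looks to the robot's left.
- canvas: Small stretched canvas, white with red and blue painting on top, loose on the board: 110 (x) x 150 (y) x 18 mm thick, 0.22 kg. Origin at the centre of its underside, axes along its edges. Flush in the corner, it lies with its origin and axes over those of the board; it starts a few cm nearer the robot and to the left of there, turned a little.
- lamp_arm (a joint): Swing of the lamp arm about its upright hinge on the lamp post, rad, growing anticlockwise seen from above. 0: head over the place where the canvas belongs; it starts at about 0.9 to 1.4 (head out to the robot's right and near side). Range -0.6 to 1.6. Stiff hinge (about 2 N at the head), stays where it is left.
- lamp_hinge (a point): Point on the lamp's hinge axis at the height of the arm, 206 mm above the table. The arm is a white bar 18 mm wide, 10 mm high, at 201 to 211 mm, that runs level from here to the head, 180 mm away.
- lamp_head (a point): Centre of the underside of the lamp head, a white disc 90 mm across, from 180 to 202 mm above the table.
- lamp_knob (a point): Top, 248 mm above the table, of the orange knob that stands upright on the middle of the lamp head: a pin 16 mm thick, 46 mm high. Push against its side to swing the arm.
- tube_blue: Light-blue paint tube lying on the board at its near right, under the parked lamp: about 100 x 30 x 16 mm, black cap. Origin under its middle. Leave alone.
- tube_red: Red paint tube lying on the table to the right of the board: same size. Leave alone.
- plate: White plate on the table, left: 190 mm across, 16 mm high. Origin under its centre. Leave alone.
- cup: Clear empty cup at the far left: 80 mm across, 85 mm high. Origin under its centre. Leave alone.
- jar: Yellow paint jar with white lid at the far right: 56 mm across, 65 mm high. Origin under its centre. Leave alone.
- marker: White marker pen with black cap lying on the table at the near left: 140 mm long, 14 mm thick. Leave alone.
There are look-alikes about, which are no part of the job. Of the things like the canvas, leave any that is green or yellow; of the rest the larger one is meant.

How it is judged:
On the way, in this order (a step that is already met when the one before it is completed fails the run):
1. the canvas lies flush against both stops (x of canvas in the frame of board between -0.004 and 0.004 m and y of canvas in the frame of board between -0.004 and 0.004 m and angle between the x axis of canvas and the x axis of board, either way round below 0.035 rad and height (world z) of canvas below 0.016 m), for 0.2 s.
2. then the lamp head is swung over the middle of the canvas (horizontal distance between lamp_head and canvas below 0.025 m), for 0.2 s.
At the end, for the whole second after the job is handed in: The canvas lies flat on the board, flush in the corner of the two stops (its centre within 4 mm of its place along each board axis, its edges within 0.035 rad of the stops) and at rest; the centre of the lamp head is within 25 mm, seen from above, of the canvas's centre, and the arm is still (all of step 1 and horizontal distance between lamp_head and canvas below 0.025 m and velocity of joint lamp_arm between -0.05 and 0.05 rad/s and linear speed of canvas below 0.01 m/s); the robot touches nothing.
It fails at once if a tube, the plate, cup, jar or marker is moved more than 30 mm (distance of any of tube_blue, tube_red, plate, cup, jar, marker from where it was at the start of the episode above 0.03 m).
It fails at once if the cup or the jar is tipped over (angle between any of cup, jar's own z axis and vertical above 0.6 rad).
It fails at once if the canvas is lifted more than 25 mm off the board (it is to be slid) (height (world z) of canvas above 0.037 m).
It also fails if it takes over 64 s, if anything falls off the work surface, if the arm or the gripper's body presses on something with over 40 N, if the wrist force passes 120 N, or if a joint passes its speed limit or range.

## Robot

A 6-joint arm with a two-finger parallel gripper is mounted at the origin on the work surface. World frame = base frame: x ahead of the robot, y to its left, z up, the work surface at z = 0. Lengths are in m, angles in rad, forces in N, time in s.
With the tool pointing down it reaches from about 0.375 to 0.9 m from the base axis. Payload 3.1 kg.
Tool frame: the origin (TCP) lies midway between the tips of the shut fingers; the grasp point (between the pads) lies 19 mm behind it (manip.pinch_z is the distance from the TCP to the grasp point, in m); z points along the fingers, y is the line along which they close (so a half turn about z gives the same grasp; the last joint's range is limited). The gripper opens to 85 mm and grips with 20 to 120 N. Pads are 22 mm wide; open, the fingers measure 114 mm over their backs; the gripper's body (76 mm by 85 mm) begins 54 mm behind the grasp point. The pads swing forward as they close: fully open they stand 13 mm farther back than shut.
Start: joints at [-1.421, 0.527, 1.433, -0, 1.181, -0.178], TCP at [0.201, -0.592, 0.231] pointing down, gripper open.
Joint ranges: [-3.08, 3.08], [-0.75, 2.2], [0.22, 2.44], [-1.43, 4.57], [0, 2.65], [-2.85, 2.85]. Speed limits (rad/s): [2.79, 2.79, 3.14, 3.14, 3.14, 3.14].

## Interface

Orientations are given as a unit quaternion [x, y, z, w].
In Python, from station import manip, viewer, ticket gives the robot as it stands.
- The arm moves only by the shell command python3 -m creep 'ROWS' [FORCE]. ROWS is JSON, a list of rows, each an object with "slide": the shift along the tool's x, y, z in cm, a list of three; "angular": the turn, a rotation vector about the tool's x, y, z in rad, a list of three; "claw": the opening, from -1 (shut) to 1 (fully open). A call has 1 to 10 rows; each row shifts and turns the commanded pose from where the row before left it, along the tool's axes as they then stand; what a row does not reach is not made up. A row lasts 1/12 s, in which the tool goes at most 41.7 mm and 7.16 degrees, less where a joint would pass 70% of its speed; a pose out of reach is approached as far as the arm can. A call with a gripper value outside its range is refused whole. The fingers move at their own pace and stop on an object; FORCE is the grip in N (left out, the last holds). Time passes only in rows, so rows that do not move let the fingers close. It gives the time, the measured TCP pose, the force, the opening and the grip force at its end, in the units of the state.
- manip.sense(): the state, without advancing time (a new reading comes with each control period).
- viewer.snapshot(name): name is "scene" or "top" or "wrist"; returns the picture (420x560x3 uint8, blue, green, red); there is no depth.
- viewer.calibration(name): a dict with "fov_y" (degrees; the focal length in pixels is half the picture's height over the tangent of half this angle, whatever the lens; pixels are square), "cx", "cy" (the principal point, pixels), "T" (4x4, takes a point from camera to world coordinates); the wrist camera has in their place "tool_from_camera" (4x4, takes a point from camera to tool coordinates, whose origin is the TCP and whose axes are the flange's). Camera axes: x right, y up, looking along -z (the intrinsics and any distortion apply to the point x, -y, -z); pixel columns grow to the right and rows downward; lengths in m; the calibration is good to about 2 mm. The wrist camera is an equidistant fisheye: a pixel r from the principal point sees the ray r / f radians off the axis. A picture is of the moment at which its call begins: read the wrist's pose just before it. calibration takes no time and is no camera call.
- ticket.sign_off(): hands the job in; it is judged then, once.
The state is a dict: "t": time; "q": joint angles; "qd": joint speeds; "tau": joint torques, N m; "tcp_pos": TCP position; "tool_rot": TCP orientation; "force": force on the tool from outside, world axes, zero at the start; "ft_torque": the same for the moment, N m; "finger_gap": opening from 0.0 (shut) to 1.0 (fully open); "gripper_force": force on a finger pad.
Only numpy, scipy, OpenCV 4.12 (cv2) and the standard library are available. Lean on these libraries where they do the work, as an engineer would, in place of code of your own. Each camera call takes 0.05 s, during which the arm holds its last target. There are 200 camera calls.

## Working session

There is one attempt and no reset: what is moved stays moved. The work goes in short steps, Python scripts to look and compute and a shell command to move; the robot and the scene stay as the last step left them, time stands still between calls to the robot, and variables do not carry over. Pictures are saved under pics/ and viewed, at most 10 in all, crops included, and the job is handed in when it is done.

```bash
mkdir -p pics; ls; python3 - <<'E'
from station import manip, viewer
import cv2,numpy as np
for n in("scene","top"):
    im=viewer.snapshot(n); cv2.imwrite(f"pics/{n}0.png",im)
    c=viewer.calibration(n); print(n,c["fov_y"],c["cx"],c["cy"],np.round(c["T"],4).tolist(),[k for k in c])
    np.save(f"pics/{n}0.npy",im)
s=manip.sense();print(s["t"],s["tcp_pos"],s["tool_rot"])
E
```

```text
pics
scene 57.116101990169255 273.8434627896543 206.7935444509679 [[0.8047, -0.3687, 0.4654, 1.0775], [0.5937, 0.5072, -0.6247, -0.5811], [-0.0057, 0.779, 0.627, 0.8428], [0.0, 0.0, 0.0, 1.0]] ['fov_y', 'cx', 'cy', 'T']
top 49.82232218907116 280.30468704661365 211.5358770312172 [[-0.0121, 0.9875, -0.1574, 0.3134], [-0.9999, -0.0134, -0.0068, 0.0726], [-0.0088, 0.1573, 0.9875, 1.5873], [0.0, 0.0, 0.0, 1.0]] ['fov_y', 'cx', 'cy', 'T']
0.1 [ 0.20115402 -0.59106607  0.23043864] [ 9.86598754e-01  1.63162320e-01  1.45225417e-05 -9.77489076e-04]
```

View pics/scene0.png

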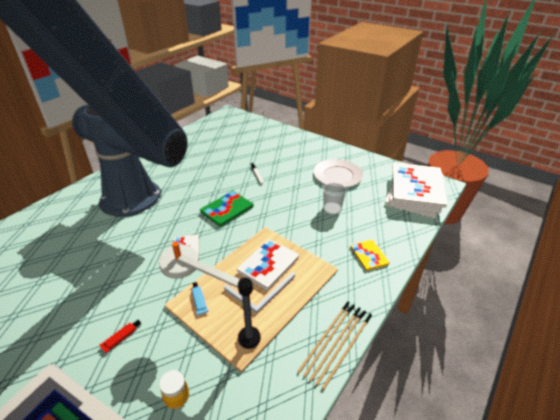

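View pics/top0.png

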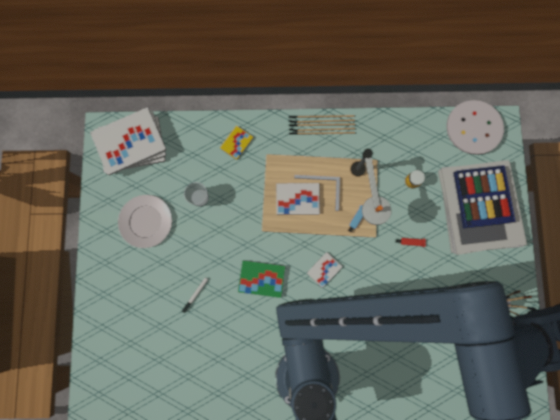

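Top view candidates: the white canvas on the board at (299,198), a small white one at (325,269), a green one at (263,279), a yellow one at (237,141) and a large picture stack at (128,140), which is not on the board. I choose the one on the board, to be checked by size. The lamp head is at (375,210) and the post foot at (358,168).

```bash
cat > h.py <<'E'
import numpy as np, cv2
from scipy.spatial.transform import Rotation as R
from station import manip, viewer
def ray(name,px,pose=None):
    c=viewer.calibration(name); px=np.atleast_2d(px).astype(float)
    f=210/np.tan(np.radians(c["fov_y"])/2)
    u=(px[:,0]-c["cx"])/f; v=(px[:,1]-c["cy"])/f
    if name=="wrist":
        r=np.hypot(u,v)+1e-12; d=np.c_[np.sin(r)*u/r,-np.sin(r)*v/r,-np.cos(r)]
        W=np.eye(4); W[:3,:3]=R.from_quat(pose[1]).as_matrix(); W[:3,3]=pose[0]
        T=W@c["tool_from_camera"]
    else:
        d=np.c_[u,-v,-np.ones(len(u))]; T=np.array(c["T"])
    return T[:3,3],d@T[:3,:3].T
def plane(name,px,z,pose=None):
    o,d=ray(name,px,pose); return o+d*((z-o[2])/d[:,2])[:,None]
def shot(tag):
    s=manip.sense(); pose=(s["tcp_pos"],s["tool_rot"]); im=viewer.snapshot("wrist")
    cv2.imwrite(f"pics/{tag}.png",im); np.savez(f"pics/{tag}.npz",im=im,p=pose[0],q=pose[1]); return im,pose
E
python3 - <<'E'
from h import *
im=np.load("pics/top0.npy"); hsv=cv2.cvtColor(im,cv2.COLOR_BGR2HSV)
for x,y in[(280,225),(299,190),(340,190),(375,210),(380,209)]:print((x,y),hsv[y,x])
m=cv2.inRange(hsv,(8,60,90),(28,255,255)); m[:120]=0;m[260:]=0;m[:,:250]=0;m[:,395:]=0
c=max(cv2.findContours(cv2.morphologyEx(m,cv2.MORPH_CLOSE,np.ones((25,25))),0,2)[0],key=cv2.contourArea)
b=cv2.boxPoints(cv2.minAreaRect(plane("top",c[:,0],.012)[:,:2].astype(np.float32)*1000));print("board",b.round(),cv2.minAreaRect(plane("top",c[:,0],.012)[:,:2].astype(np.float32)*1000))
for n,(x0,y0,x1,y1) in dict(top=(255,150,395,240)).items():
    cv2.imwrite("pics/crop1.png",cv2.resize(im[y0:y1,x0:x1],None,fx=5.5,fy=5.5,interpolation=cv2.INTER_CUBIC))
print(plane("top",[(375,210)],.202),plane("top",[(380,209)],.248),plane("top",[(358,168)],.012))
E
```

```text
(280, 225) [ 19  89 169]
(299, 190) [ 10  23 169]
(340, 190) [ 18  65 118]
(375, 210) [ 13  75 143]
(380, 209) [ 12 176 155]
board [[ 470. -272.]
 [ 891. -298.]
 [ 917.  123.]
 [ 496.  150.]] ((693.7233276367188, -74.40242004394531), (422.6713562011719, 421.8504943847656), 86.4530029296875)
[[ 0.53498546 -0.21120738  0.202     ]] [[ 0.53045829 -0.2168696   0.248     ]] [[ 0.71833811 -0.19629277  0.012     ]]
```

View pics/crop1.png

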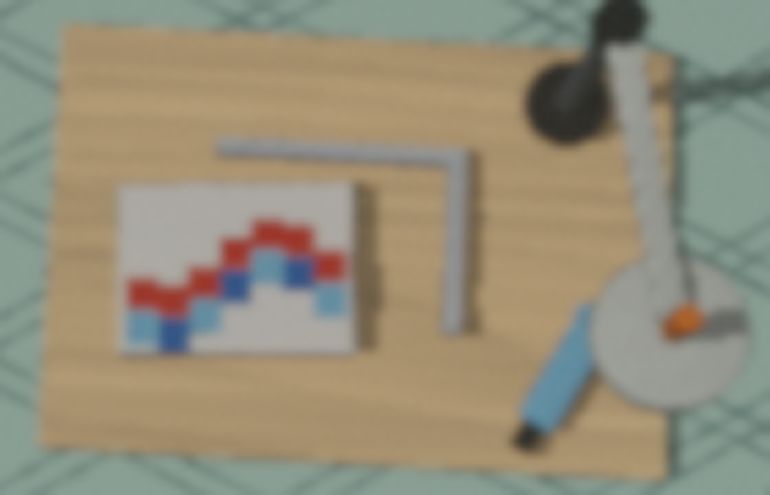

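The chosen white, red and blue canvas spans crop (118,183) to (356,353). The rear strip runs (217,145)-(468,160), the side strip (455,150)-(453,333), the knob is near (683,318), and the blue tube is near (560,370).

```bash
python3 - <<'E'
from h import *
P=lambda a,z:plane("top",np.array(a)/5.5+[255,150]-.4,z)[:,:2]*1000
b=P([(62,25),(675,55),(668,480),(40,447)],12);b=P([(62,25),(675,55),(668,480),(40,447)],.012)
L=np.array([(140,180),(140,-220),(-140,-220),(-140,180)],float)
ca,cb=L.mean(0),b.mean(0);U,S,V=np.linalg.svd((L-ca).T@(b-cb));Rm=(U@V).T
t=cb-Rm@ca;yaw=np.arctan2(Rm[1,0],Rm[0,0]);print("board origin",t,"yaw",yaw,"resid",(b-(L@Rm.T+t)).round(1).tolist())
c=P([(118,183),(355,182),(356,352),(118,353)],.030)
print("canvas",c.round().tolist(),c.mean(0),[np.linalg.norm(c[i]-c[i-1]).round() for i in range(4)])
print("canvas in board",((c-t)@Rm).round().tolist(),((c.mean(0)-t)@Rm).round(1))
s=P([(217,157),(446,167),(443,333)],.026);print("stops in board",((s-t)@Rm).round(1).tolist())
w=lambda x,y:(Rm@[x,y]+t)
print("hinge",w(100,-150),"tubeblue",((P([(515,437),(590,330)],.02)-t)@Rm).round())
print("head",((P([(669,332)],.202)-t)@Rm).round(), "knob top",((P([(690,316)],.248)-t)@Rm).round())
np.savez("board.npz",R=Rm,t=t)
c=viewer.calibration("wrist");print(c["fov_y"],np.round(c["tool_from_camera"],3).tolist())
E
```

```text
board origin [623.70223766 -38.61782501] yaw -0.06360170426857593 resid [[-0.5, 0.9], [-1.1, 0.4], [0.4, -0.3], [1.2, -0.9]]
canvas [[664.0, 97.0], [663.0, -55.0], [552.0, -52.0], [554.0, 98.0]] [608.19057341  22.1241655 ] [np.float64(110.0), np.float64(152.0), np.float64(110.0), np.float64(151.0)]
canvas in board [[32.0, 138.0], [40.0, -13.0], [-70.0, -18.0], [-78.0, 132.0]] [-19.3  59.6]
stops in board [[52.7, 75.5], [53.4, -71.7], [-54.6, -73.3]]
hinge [ 713.96622206 -194.6704223 ] tubeblue [[-118. -122.]
 [ -47. -167.]]
head [[ -77. -182.]] knob top [[ -76. -184.]]
65.70646984690485 [[0.001, 0.947, 0.32, 0.082], [1.0, -0.001, -0.0, 0.0], [0.0, 0.32, -0.947, -0.144], [0.0, 0.0, 0.0, 1.0]]
```

```bash
python3 -m creep '[{"slide":[0,-3.4,-1.5],"angular":[0,0,0],"claw":1},{"slide":[0,-3.4,-1.5],"angular":[0,0,0],"claw":1},{"slide":[0,-3.4,-1.5],"angular":[0,0,0],"claw":1},{"slide":[0,-3.4,-1.5],"angular":[0,0,0],"claw":1},{"slide":[0,-3.4,-1.5],"angular":[0,0,0],"claw":1},{"slide":[0,-3,-1.5],"angular":[0,0,0],"claw":1},{"slide":[0,0,0],"angular":[0,0,0],"claw":1},{"slide":[0,0,0],"angular":[0,0,0],"claw":1}]'
```

```text
t: 0.77
tcp_pos: [0.1367, -0.4015, 0.3222]
tool_rot: [0.987, 0.163, -0.0, 0.001]
force: [-0.3, -0.7, -0.2]
finger_gap: 1.001
gripper_force: 0.0
```

```bash
python3 -m creep '[{"slide":[3.8,0,0],"angular":[0,0,-0.09],"claw":1},{"slide":[3.8,0,0],"angular":[0,0,-0.09],"claw":1},{"slide":[3.8,0,0],"angular":[0,0,-0.09],"claw":1},{"slide":[3.8,0,0],"angular":[0,0,-0.09],"claw":1},{"slide":[3.8,0,0],"angular":[0,0,-0.09],"claw":1},{"slide":[3.8,0,0],"angular":[0,0,-0.09],"claw":1},{"slide":[3.8,0,0],"angular":[0,0,-0.09],"claw":1}]' && python3 -m creep '[{"slide":[3.8,0,0],"angular":[0,0,-0.09],"claw":1},{"slide":[3.8,0,0],"angular":[0,0,-0.09],"claw":1},{"slide":[3.8,0,0],"angular":[0,0,-0.09],"claw":1},{"slide":[3.8,0,0],"angular":[0,0,-0.09],"claw":1},{"slide":[3.8,0,0],"angular":[0,0,-0.09],"claw":1},{"slide":[3.8,0,0],"angular":[0,0,-0.09],"claw":1},{"slide":[0,0,0],"angular":[0,0,0],"claw":1},{"slide":[0,0,0],"angular":[0,0,0],"claw":1}]'
python3 - <<'E'
from h import *
s=manip.sense();M=R.from_quat(s["tool_rot"]).as_matrix();print(s["t"],s["tcp_pos"],np.arctan2(M[1,0],M[0,0]),s["q"])
E
```

```text
t: 1.35
tcp_pos: [0.3557, -0.255, 0.3205]
tool_rot: [0.887, 0.463, 0.0, 0.0]
force: [0.3, 0.6, -0.2]
finger_gap: 0.996
gripper_force: 0.0
t: 2.02
tcp_pos: [0.4394, -0.0448, 0.3204]
tool_rot: [0.731, 0.682, -0.0, -0.0]
force: [-0.3, -0.7, -0.5]
finger_gap: 0.998
gripper_force: 0.0
2.0167 [ 0.43936275 -0.04475742  0.3204009 ] 1.5023146722404723 [-3.55478019e-01  1.63804086e-01  1.74407637e+00 -1.57159923e-04
  1.23484036e+00 -2.86944570e-01]
```

```bash
python3 -m creep '[{"slide":[2.77,2.3,1.5],"angular":[0,0,0],"claw":0.2},{"slide":[2.77,2.3,1.5],"angular":[0,0,0],"claw":0.2},{"slide":[2.77,2.3,1.5],"angular":[0,0,0],"claw":0.2},{"slide":[2.77,2.3,1.5],"angular":[0,0,0],"claw":0.2},{"slide":[2.77,2.3,1.5],"angular":[0,0,0],"claw":0.2},{"slide":[2.77,2.3,1.5],"angular":[0,0,0],"claw":0.2},{"slide":[2.77,2.3,1.5],"angular":[0,0,0],"claw":0.2},{"slide":[0,0,0],"angular":[0,0,0],"claw":0.2},{"slide":[0,0,0],"angular":[0,0,0],"claw":0.2}]'
python3 - <<'E'
from h import *
im,p=shot("w1");print(p)
E
```

```text
t: 2.77
tcp_pos: [0.614, 0.1345, 0.2133]
tool_rot: [0.733, 0.681, -0.002, -0.001]
force: [-0.4, 0.5, 0.0]
finger_gap: 0.602
gripper_force: 0.0
(array([0.61400658, 0.1345397 , 0.21331196]), array([ 0.73252613,  0.6807363 , -0.00162141, -0.00096794]))
```

View pics/w1.png

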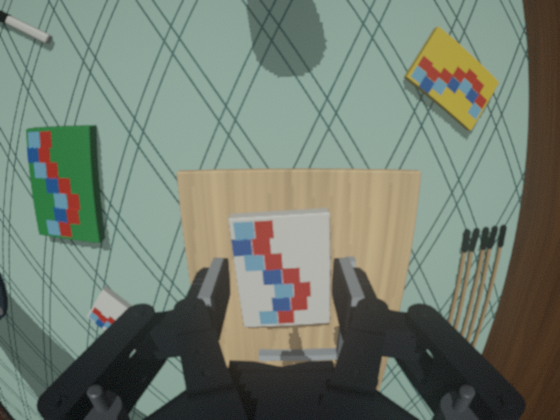

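The wrist view shows the canvas at (230–329, 212–326) and the board's left edge on row 170. Both tips stand clear of it.

```bash
python3 - <<'E'
from h import *
d=np.load("pics/w1.npz");p=(d["p"],d["q"]);b=np.load("board.npz")
a=plane("wrist",[(230,217),(329,211),(330,325),(247,327)],.03,p)[:,:2]*1000
print(a.round(),((a-b["t"])@b["R"]).round())
a=plane("wrist",[(179,170),(420,170)],.012,p)[:,:2]*1000
print(a.round(),((a-b["t"])@b["R"]).round())
E
```

```text
[[556.  98.]
 [663.  97.]
 [663. -59.]
 [556. -55.]] [[-76. 132.]
 [ 30. 138.]
 [ 41. -18.]
 [-66. -20.]]
[[500. 151.]
 [774. 133.]] [[-135.  181.]
 [ 139.  180.]]
```

```bash
python3 -m creep '[{"slide":[0,0,3.8],"angular":[0,0,0],"claw":0.2},{"slide":[0,0,3.8],"angular":[0,0,0],"claw":0.2},{"slide":[0,0,3.8],"angular":[0,0,0],"claw":0.2},{"slide":[0,0,3.5],"angular":[0,0,0],"claw":0.2},{"slide":[0,0,2],"angular":[0,0,0],"claw":0.2},{"slide":[0,0,1.5],"angular":[0,0,0],"claw":0.2},{"slide":[0,0,0.8],"angular":[0,0,0],"claw":0.2},{"slide":[0,0,0.5],"angular":[0,0,0],"claw":0.2},{"slide":[0,0,0],"angular":[0,0,0],"claw":0.2},{"slide":[0,0,0],"angular":[0,0,0],"claw":0.2}]'
```

```text
t: 3.65
tcp_pos: [0.614, 0.1345, 0.0206]
tool_rot: [0.733, 0.68, 0.001, 0.001]
force: [0.2, 0.7, -0.1]
finger_gap: 0.599
gripper_force: 0.0
```

```bash
python3 -m creep '[{"slide":[0,0,0.5],"angular":[0,0,0],"claw":0.2},{"slide":[-1,0,0],"angular":[0,0,0],"claw":0.2},{"slide":[-1,0,0],"angular":[0,0,0],"claw":0.2},{"slide":[-0.7,0,0],"angular":[0,0,0],"claw":0.2},{"slide":[-0.7,0,0],"angular":[0,0,0],"claw":0.2},{"slide":[-0.7,0,0],"angular":[0,0,0],"claw":0.2},{"slide":[0,0,0],"angular":[0,0,0],"claw":0.2}]'; python3 -m creep '[{"slide":[-0.5,0,0],"angular":[0,0,0],"claw":0.2},{"slide":[-0.5,0,0],"angular":[0,0,0],"claw":0.2},{"slide":[-0.5,0,0],"angular":[0,0,0],"claw":0.2},{"slide":[-0.5,0,0],"angular":[0,0,0],"claw":0.2},{"slide":[-0.5,0,0],"angular":[0,0,0],"claw":0.2},{"slide":[-0.5,0,0],"angular":[0,0,0],"claw":0.2},{"slide":[0,0,0],"angular":[0,0,0],"claw":0.2},{"slide":[0,0,0],"angular":[0,0,0],"claw":0.2}]'
```

```text
t: 4.23
tcp_pos: [0.6104, 0.0926, 0.0146]
tool_rot: [0.733, 0.68, 0.0, 0.0]
force: [0.7, -0.1, -1.3]
finger_gap: 0.599
gripper_force: 0.0
t: 4.9
tcp_pos: [0.6076, 0.0634, 0.014]
tool_rot: [0.732, 0.681, -0.001, 0.0]
force: [0.3, -0.2, 0.7]
finger_gap: 0.598
gripper_force: 0.0
```

```bash
python3 -m creep '[{"slide":[-0.5,0,0],"angular":[0,0,0],"claw":0.2},{"slide":[-0.5,0,0],"angular":[0,0,0],"claw":0.2},{"slide":[-0.2,0,0],"angular":[0,0,0],"claw":0.2}]'; python3 -m creep '[{"slide":[-0.15,0,0],"angular":[0,0,0],"claw":0.2},{"slide":[0,0,0],"angular":[0,0,0],"claw":0.2}]'; python3 -m creep '[{"slide":[-0.1,0,0],"angular":[0,0,0],"claw":0.2},{"slide":[0,0,0],"angular":[0,0,0],"claw":0.2}]'
python3 - <<'E'
from h import *
im=viewer.snapshot("top");np.save("pics/top1.npy",im)
cv2.imwrite("pics/crop2.png",cv2.resize(im[150:240,255:395],None,fx=5.5,fy=5.5,interpolation=cv2.INTER_CUBIC))
E
```

```text
t: 5.15
tcp_pos: [0.6068, 0.0517, 0.014]
tool_rot: [0.732, 0.681, -0.0, -0.0]
force: [0.7, 1.1, -0.6]
finger_gap: 0.599
gripper_force: 0.7
t: 5.32
tcp_pos: [0.6068, 0.0502, 0.0141]
tool_rot: [0.733, 0.681, -0.0, -0.0]
force: [-0.2, -0.3, 0.3]
finger_gap: 0.605
gripper_force: 0.0
t: 5.48
tcp_pos: [0.6069, 0.0497, 0.0143]
tool_rot: [0.732, 0.681, -0.0, 0.0]
force: [0.2, 0.7, 0.3]
finger_gap: 0.598
gripper_force: 0.0
```

View pics/crop2.png

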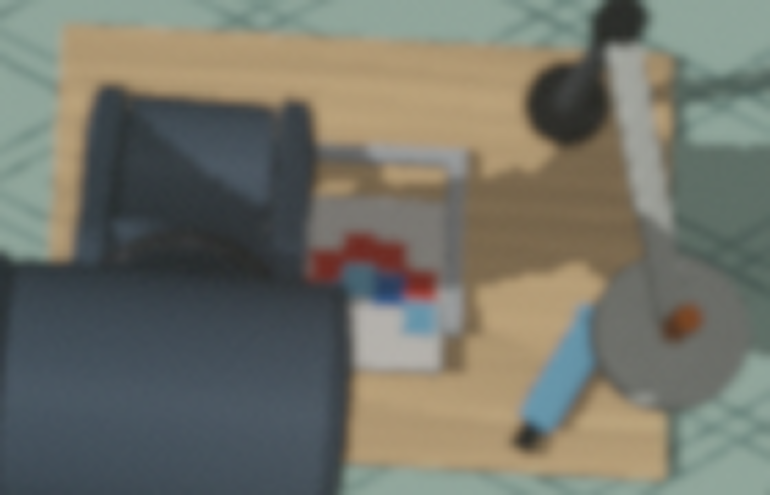

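The canvas's right edge is almost at the side stop (crop column ~443 against 447). About 2 mm or less is left.

```bash
for i in 1 2 3; do python3 -m creep '[{"slide":[-0.1,0,0],"angular":[0,0,0],"claw":0.2},{"slide":[0,0,0],"angular":[0,0,0],"claw":0.2}]' | sed -n 2,4p; done
```

```text
tcp_pos: [0.6069, 0.049, 0.0144]
tool_rot: [0.732, 0.681, 0.0, 0.0]
force: [-0.1, 0.5, -0.0]
tcp_pos: [0.6067, 0.0486, 0.0144]
tool_rot: [0.732, 0.681, 0.0, -0.0]
force: [1.4, 3.3, -0.5]
tcp_pos: [0.6065, 0.0486, 0.0143]
tool_rot: [0.732, 0.681, 0.001, -0.001]
force: [0.1, 7.3, 0.8]
```

```bash
python3 -m creep '[{"slide":[1,0,0],"angular":[0,0,0],"claw":0.2},{"slide":[2,0,0],"angular":[0,0,0],"claw":0.2},{"slide":[0,0,-3],"angular":[0,0,0],"claw":0.2},{"slide":[0,0,-3],"angular":[0,0,0],"claw":0.2},{"slide":[0,0,-3],"angular":[0,0,0],"claw":0.2},{"slide":[0,0,-3],"angular":[0,0,0],"claw":0.2},{"slide":[-3,-2.2,0],"angular":[0,0,0],"claw":0.2},{"slide":[-3,-2.2,0],"angular":[0,0,0],"claw":0.2},{"slide":[-3,-2.2,0],"angular":[0,0,0],"claw":0.2},{"slide":[-3,-2.2,0],"angular":[0,0,0],"claw":0.2}]' && python3 -m creep '[{"slide":[0,0,0],"angular":[0,0,0.112],"claw":0.2},{"slide":[0,0,0],"angular":[0,0,0.112],"claw":0.2},{"slide":[0,0,0],"angular":[0,0,0.112],"claw":0.2},{"slide":[0,0,0],"angular":[0,0,0.112],"claw":0.2},{"slide":[0,0,0],"angular":[0,0,0.112],"claw":0.2},{"slide":[0,0,0],"angular":[0,0,0.112],"claw":0.2},{"slide":[0,0,0],"angular":[0,0,0.112],"claw":0.2}]' && python3 -m creep '[{"slide":[0,0,0],"angular":[0,0,0.112],"claw":0.2},{"slide":[0,0,0],"angular":[0,0,0.112],"claw":0.2},{"slide":[0,0,0],"angular":[0,0,0.112],"claw":0.2},{"slide":[0,0,0],"angular":[0,0,0.112],"claw":0.2},{"slide":[0,0,0],"angular":[0,0,0.112],"claw":0.2},{"slide":[0,0,0],"angular":[0,0,0.112],"claw":0.2},{"slide":[0,0,0],"angular":[0,0,0.112],"claw":0.2},{"slide":[0,0,0],"angular":[0,0,0],"claw":0.2},{"slide":[0,0,0],"angular":[0,0,0],"claw":0.2}]'
python3 - <<'E'
from h import *
im,p=shot("w2");M=R.from_quat(p[1]).as_matrix();print("yaw",np.arctan2(M[1,0],M[0,0]),M[:,2])
E
```

```text
t: 6.87
tcp_pos: [0.5114, -0.0374, 0.1348]
tool_rot: [0.732, 0.681, -0.0, 0.001]
force: [0.7, -1.3, -0.4]
finger_gap: 0.596
gripper_force: 0.0
t: 7.45
tcp_pos: [0.5124, -0.0368, 0.1345]
tool_rot: [0.938, 0.347, -0.0, 0.001]
force: [0.3, 1.0, -0.2]
finger_gap: 0.598
gripper_force: 0.0
t: 8.2
tcp_pos: [0.5124, -0.0366, 0.1344]
tool_rot: [0.999, -0.034, 0.0, 0.0]
force: [0.2, -0.4, 1.3]
finger_gap: 0.601
gripper_force: 0.0
yaw -0.06708949379201722 [ 1.07869794e-04 -6.77562779e-04 -9.99999765e-01]
```

View pics/w2.png

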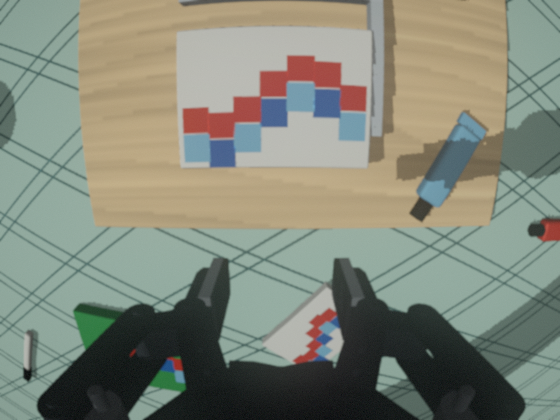

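The canvas lies square against the side strip, with its near edge on row 167 from columns 182 to 367. A gap to the rear strip remains at row 27. The small decoy lies below the fingers with its nearest corner at (328,284), so I check that before descending.

```bash
python3 - <<'E'
from h import *
d=np.load("pics/w2.npz");p=(d["p"],d["q"]);b=np.load("board.npz");B=lambda px,z:((plane("wrist",px,z,p)[:,:2]*1000-b["t"])@b["R"]).round(1).tolist()
print("canvas near L,R, far R,L",B([(182,167),(367,167),(371,31),(178,33)],.03));print("rear stop face top",B([(185,2),(365,2)],.026));print("board near",B([(96,228),(490,228)],.012))
print("decoy",B([(328,284),(262,345)],.02));t=p[0][:2]*1000;print("tcp",(t-b["t"])@b["R"],"tubecap",B([(417,220)],.02))
E
```

```text
canvas near L,R, far R,L [[-79.2, 73.6], [-79.8, -74.3], [28.3, -74.7], [28.1, 73.1]]
rear stop face top [[54.9, 69.0], [53.5, -71.4]]
board near [[-141.1, 178.8], [-143.1, -222.6]]
decoy [[-193.2, -49.7], [-270.7, 14.6]]
tcp [-111.19021069   -5.03083125] tubecap [[-129.5, -128.9]]
```

```bash
python3 -m creep '[{"slide":[0,0,3.5],"angular":[0,0,0],"claw":0.2},{"slide":[0,0,3.5],"angular":[0,0,0],"claw":0.2},{"slide":[0,0,2.5],"angular":[0,0,0],"claw":0.2},{"slide":[0,0,1.5],"angular":[0,0,0],"claw":0.2},{"slide":[0,0,1],"angular":[0,0,0],"claw":0.2},{"slide":[0,0,0],"angular":[0,0,0],"claw":0.2},{"slide":[0,0,0],"angular":[0,0,0],"claw":0.2}]'; python3 -m creep '[{"slide":[1,0,0],"angular":[0,0,0],"claw":0.2},{"slide":[0.7,0,0],"angular":[0,0,0],"claw":0.2},{"slide":[0.5,0,0],"angular":[0,0,0],"claw":0.2},{"slide":[0.5,0,0],"angular":[0,0,0],"claw":0.2},{"slide":[0.5,0,0],"angular":[0,0,0],"claw":0.2},{"slide":[0.5,0,0],"angular":[0,0,0],"claw":0.2},{"slide":[0.4,0,0],"angular":[0,0,0],"claw":0.2},{"slide":[0,0,0],"angular":[0,0,0],"claw":0.2}]'; for i in 1 2; do python3 -m creep '[{"slide":[0.1,0,0],"angular":[0,0,0],"claw":0.2},{"slide":[0,0,0],"angular":[0,0,0],"claw":0.2}]' | sed -n 2,4p; done
```

```text
t: 8.83
tcp_pos: [0.5125, -0.0365, 0.0143]
tool_rot: [0.999, -0.035, -0.0, 0.0]
force: [0.8, 0.3, -0.3]
finger_gap: 0.6
gripper_force: 0.0
t: 9.5
tcp_pos: [0.5548, -0.0396, 0.0145]
tool_rot: [0.999, -0.035, 0.001, 0.0]
force: [-0.2, -0.4, 1.1]
finger_gap: 0.602
gripper_force: 0.2
tcp_pos: [0.5548, -0.0395, 0.0143]
tool_rot: [0.999, -0.035, 0.001, 0.0]
force: [-0.4, 0.4, 0.2]
tcp_pos: [0.5548, -0.0395, 0.0142]
tool_rot: [0.999, -0.035, -0.0, -0.0]
force: [-2.3, -0.9, 1.4]
```

```bash
for i in 1 2; do python3 -m creep '[{"slide":[0.1,0,0],"angular":[0,0,0],"claw":0.2},{"slide":[0,0,0],"angular":[0,0,0],"claw":0.2}]' | sed -n 2,4p; done; python3 -m creep '[{"slide":[-1,0,0],"angular":[0,0,0],"claw":0.2},{"slide":[-2,0,0],"angular":[0,0,0],"claw":0.2},{"slide":[-1,0,-1],"angular":[0,0,0],"claw":0.2},{"slide":[0,0,-3.8],"angular":[0,0,0],"claw":0.2},{"slide":[0,0,-3.8],"angular":[0,0,0],"claw":0.2},{"slide":[0,0,-3.8],"angular":[0,0,0],"claw":0.2},{"slide":[0,0,0],"angular":[0,0,0],"claw":0.2},{"slide":[0,0,0],"angular":[0,0,0],"claw":0.2}]'
python3 - <<'E'
from h import *
im,p=shot("w3")
E
```

```text
tcp_pos: [0.5562, -0.0395, 0.0142]
tool_rot: [0.999, -0.035, -0.0, -0.0]
force: [-1.6, 0.0, 1.3]
tcp_pos: [0.5576, -0.0396, 0.0142]
tool_rot: [0.999, -0.035, 0.0, 0.0]
force: [-2.3, 0.7, 0.3]
t: 10.83
tcp_pos: [0.5201, -0.0374, 0.1416]
tool_rot: [0.999, -0.035, 0.004, 0.001]
force: [-0.3, 0.1, 0.1]
finger_gap: 0.6
gripper_force: 0.0
```

View pics/w3.png

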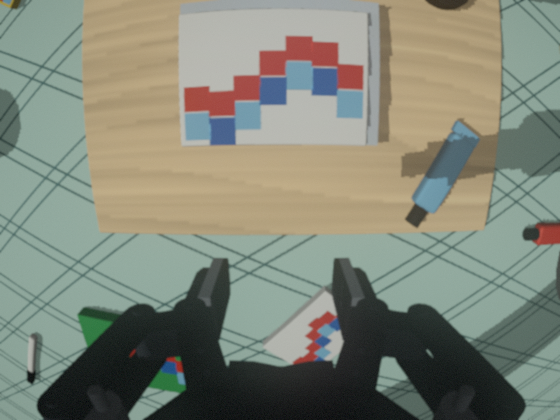

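The canvas now appears to be in the corner: near edge row 145, columns 183–366, rear strip just beyond row 10. I measure it.

```bash
python3 - <<'E'
from h import *
b=np.load("board.npz")
for n,L in (("w2",[(182,167),(367,167),(371,31),(178,33)]),("w3",[(183,145),(366,145),(366,13),(181,13)])):
    d=np.load(f"pics/{n}.npz");p=(d["p"],d["q"]);B=lambda px,z:((plane("wrist",px,z,p)[:,:2]*1000-b["t"])@b["R"]).round(1).tolist()
    print(n,B(L,.03))
print("board near",B([(101,233),(488,231)],.012),"stripR inner/outer top near end",B([(378,144),(368,144)],.026),"rear far edge",B([(200,4),(350,4)],.026))
im=d["im"]; g=cv2.cvtColor(im,cv2.COLOR_BGR2GRAY)
for c in (200,280,350): print(c,g[0:24,c].tolist(),g[138:154,c].tolist())
print(g[90,355:390].tolist())
E
```

```text
w2 [[-79.2, 73.6], [-79.8, -74.3], [28.3, -74.7], [28.1, 73.1]]
w3 [[-53.5, 73.1], [-54.7, -75.2], [53.8, -74.3], [55.9, 72.5]]
board near [[-140.0, 177.8], [-141.4, -226.8]] stripR inner/outer top near end [[-54.1, -86.6], [-54.4, -78.0]] rear far edge [[63.3, 57.8], [61.8, -62.2]]
200 [162, 163, 159, 158, 160, 160, 160, 160, 162, 162, 159, 156, 162, 175, 179, 180, 180, 180, 180, 181, 180, 180, 180, 179] [148, 160, 177, 182, 185, 185, 181, 169, 162, 166, 168, 167, 165, 165, 165, 165]
280 [163, 163, 164, 165, 163, 165, 165, 163, 167, 175, 180, 180, 179, 180, 181, 182, 181, 181, 181, 181, 180, 180, 179, 181] [184, 183, 184, 184, 183, 178, 168, 163, 165, 165, 164, 162, 165, 166, 166, 166]
350 [161, 160, 162, 161, 162, 163, 163, 162, 161, 162, 162, 169, 177, 179, 179, 179, 179, 178, 180, 180, 179, 180, 181, 180] [183, 183, 182, 182, 181, 180, 174, 168, 164, 162, 163, 161, 162, 162, 165, 164]
[161, 160, 159, 159, 156, 158, 156, 160, 170, 180, 180, 176, 152, 129, 138, 156, 162, 162, 161, 161, 163, 162, 161, 155, 138, 123, 116, 117, 116, 115, 116, 116, 114, 114, 117]
```

```bash
python3 -m creep '[{"slide":[0,0,3.8],"angular":[0,0,0],"claw":0.2},{"slide":[0,0,3.8],"angular":[0,0,0],"claw":0.2},{"slide":[0,0,3],"angular":[0,0,0],"claw":0.2},{"slide":[0,0,2],"angular":[0,0,0],"claw":0.2},{"slide":[0,0,0],"angular":[0,0,0],"claw":0.2},{"slide":[2,0,0],"angular":[0,0,0],"claw":0.2},{"slide":[1,0,0],"angular":[0,0,0],"claw":0.2},{"slide":[0.6,0,0],"angular":[0,0,0],"claw":0.2},{"slide":[0,0,0],"angular":[0,0,0],"claw":0.2}]'; for i in 1 2 3 4 5; do python3 -m creep '[{"slide":[0.1,0,0],"angular":[0,0,0],"claw":0.2},{"slide":[0,0,0],"angular":[0,0,0],"claw":0.2}]' | sed -n 2,4p; done
```

```text
t: 11.63
tcp_pos: [0.554, -0.0394, 0.0111]
tool_rot: [0.999, -0.035, -0.0, -0.0]
force: [-0.1, 0.1, -0.6]
finger_gap: 0.6
gripper_force: 0.0
tcp_pos: [0.5529, -0.039, 0.0116]
tool_rot: [0.999, -0.035, -0.001, -0.0]
force: [0.8, -0.7, -0.2]
tcp_pos: [0.5547, -0.0394, 0.0122]
tool_rot: [0.999, -0.035, -0.0, -0.0]
force: [-0.2, 0.2, 0.2]
tcp_pos: [0.5563, -0.0396, 0.0125]
tool_rot: [0.999, -0.035, 0.0, 0.0]
force: [-0.2, -0.2, -0.4]
tcp_pos: [0.5575, -0.0397, 0.0125]
tool_rot: [0.999, -0.035, 0.0, 0.0]
force: [0.5, 0.2, -0.2]
tcp_pos: [0.5576, -0.0396, 0.0123]
tool_rot: [0.999, -0.035, -0.001, -0.0]
force: [-1.0, -0.1, 0.9]
```

```bash
for i in 1 2 3; do python3 -m creep '[{"slide":[0.1,0,0],"angular":[0,0,0],"claw":0.2},{"slide":[0,0,0],"angular":[0,0,0],"claw":0.2}]' | sed -n 2,4p; done
```

```text
tcp_pos: [0.5577, -0.0395, 0.0122]
tool_rot: [0.999, -0.035, -0.002, -0.0]
force: [-4.7, -1.0, 2.5]
tcp_pos: [0.5577, -0.0394, 0.0122]
tool_rot: [0.999, -0.035, -0.003, -0.0]
force: [-6.3, -1.2, 4.3]
tcp_pos: [0.5577, -0.0394, 0.0121]
tool_rot: [0.999, -0.035, -0.004, -0.0]
force: [-6.7, -1.4, 4.8]
```

Both stops now react firmly: about 7 N at the side and 7 N at the rear. Next is the lamp. I back off, rise and move above the knob.

```bash
python3 -m creep '[{"slide":[-1,0,0],"angular":[0,0,0],"claw":0.2},{"slide":[-2,0,0],"angular":[0,0,0],"claw":0.2},{"slide":[0,0,-3.9],"angular":[0,0,0],"claw":0.2},{"slide":[0,0,-3.9],"angular":[0,0,0],"claw":0.2},{"slide":[0,0,-3.9],"angular":[0,0,0],"claw":0.2},{"slide":[0,0,-3.9],"angular":[0,0,0],"claw":0.2},{"slide":[0,0,-3.9],"angular":[0,0,0],"claw":0},{"slide":[0,0,-3.9],"angular":[0,0,0],"claw":0},{"slide":[0,0,-3.9],"angular":[0,0,-0.09],"claw":0},{"slide":[0,0,-2.5],"angular":[0,0,-0.09],"claw":0}]' && python3 -m creep '[{"slide":[-0.25,3.56,0],"angular":[0,0,0],"claw":0},{"slide":[-0.25,3.56,0],"angular":[0,0,0],"claw":0},{"slide":[-0.25,3.56,0],"angular":[0,0,0],"claw":0},{"slide":[-0.25,3.56,0],"angular":[0,0,0],"claw":0},{"slide":[-0.25,3.56,0],"angular":[0,0,0],"claw":0},{"slide":[0,0,0],"angular":[0,0,0],"claw":0},{"slide":[0,0,0],"angular":[0,0,0],"claw":0}]'
python3 - <<'E'
from h import *
im,p=shot("w4");M=R.from_quat(p[1]).as_matrix();print("yaw",np.arctan2(M[1,0],M[0,0]))
m=cv2.inRange(cv2.cvtColor(im,cv2.COLOR_BGR2HSV),(5,150,110),(17,255,255))
n,l,st,ce=cv2.connectedComponentsWithStats(m)
print([(st[i].tolist(),ce[i].round(1).tolist()) for i in range(1,n) if st[i,4]>30])
E
```

```text
t: 13.8
tcp_pos: [0.5335, -0.0381, 0.3151]
tool_rot: [0.998, 0.057, 0.004, 0.001]
force: [1.7, -0.1, -0.3]
finger_gap: 0.496
gripper_force: 0.0
t: 14.38
tcp_pos: [0.5389, -0.2182, 0.3101]
tool_rot: [0.999, 0.053, 0.001, 0.0]
force: [-0.2, 0.8, -0.3]
finger_gap: 0.501
gripper_force: 0.0
yaw 0.10610292260211532
[([271, 221, 19, 17, 213], [279.4, 229.1]), ([38, 249, 49, 16, 82], [61.4, 256.5])]
```

View pics/w4.png

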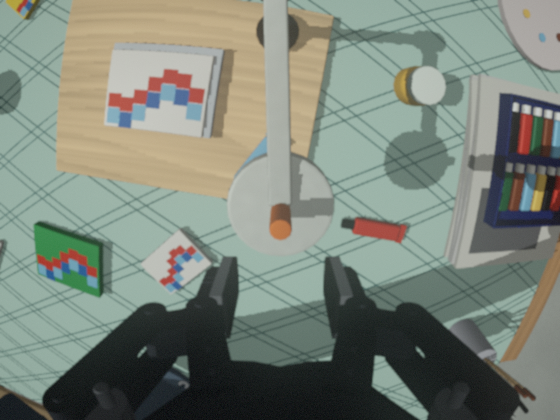

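The knob top is at about (280,230), midway between the fingers. The bar runs up to the hinge at about (276,5), and the canvas is still square in its corner.

```bash
python3 - <<'E'
from h import *
d=np.load("pics/w4.npz");p=(d["p"],d["q"]);b=np.load("board.npz")
k=plane("wrist",[(279.5,231)],.248,p)[0];q=plane("wrist",[(281,205)],.202,p)[0]
M=R.from_quat(p[1]).as_matrix()
for n,v in(("knob",k),("head",q)): print(n,v.round(4),"tool cm",(M.T@(v-p[0])*100).round(2),"board",((v[:2]*1000-b["t"])@b["R"]).round(1))
e=plane("wrist",[(109,133),(214,134),(219,49),(115,45)],.03,p)[:,:2]*1000;print(((e-b["t"])@b["R"]).round(1).tolist())
E
```

```text
knob [ 0.5338 -0.2184  0.248 ] tool cm [-0.52 -0.04  6.21] board [ -78.3 -185.1]
head [ 0.5375 -0.2191  0.202 ] tool cm [-0.17  0.07 10.81] board [ -74.5 -185.6]
[[-65.5, 64.9], [-48.5, -91.8], [64.0, -81.1], [60.8, 71.0]]
```

```bash
python3 -m creep '[{"slide":[-0.4,0,3],"angular":[0,0,0],"claw":0},{"slide":[0,0,3],"angular":[0,0,0],"claw":0},{"slide":[0,0,2],"angular":[0,0,0],"claw":0},{"slide":[0,0,1.4],"angular":[0,0,0],"claw":0},{"slide":[0,0,0],"angular":[0,0,0],"claw":0},{"slide":[0,0,0],"angular":[0,0,0],"claw":0}]'; python3 -m creep '[{"slide":[0.02,-0.9,0],"angular":[0,0,0.05],"claw":0},{"slide":[0.02,-0.9,0],"angular":[0,0,0.05],"claw":0},{"slide":[0.02,-0.9,0],"angular":[0,0,0.05],"claw":0},{"slide":[0.02,-0.9,0],"angular":[0,0,0.05],"claw":0},{"slide":[0.02,-0.9,0],"angular":[0,0,0.05],"claw":0}]'
python3 - <<'E'
from h import *
b=np.load("board.npz");s=manip.sense();v=(s["tcp_pos"][:2]*1000-b["t"])@b["R"]-[100,-150];M=R.from_quat(s["tool_rot"]).as_matrix()
print(np.hypot(*v),(np.arctan2(v[1],v[0])%6.283)-2.159,"yaw",np.arctan2(M[1,0],M[0,0]))
E
```

```text
t: 14.93
tcp_pos: [0.5344, -0.2149, 0.216]
tool_rot: [0.998, 0.056, -0.0, -0.001]
force: [-0.1, -0.2, 1.1]
finger_gap: 0.496
gripper_force: 0.0
t: 15.35
tcp_pos: [0.5361, -0.1715, 0.2182]
tool_rot: [0.997, -0.071, 0.002, 0.001]
force: [-0.9, -1.6, -1.2]
finger_gap: 0.502
gripper_force: 0.8
179.39582969852248 0.9168017968913391 yaw -0.14180896448380173
```

```bash
for i in 1 2; do python3 -m creep '[{"slide":[0.02,-0.9,0],"angular":[0,0,0.05],"claw":0},{"slide":[0.02,-0.9,0],"angular":[0,0,0.05],"claw":0},{"slide":[0.02,-0.9,0],"angular":[0,0,0.05],"claw":0},{"slide":[0.02,-0.9,0],"angular":[0,0,0.05],"claw":0},{"slide":[0.02,-0.9,0],"angular":[0,0,0.05],"claw":0},{"slide":[0.02,-0.9,0],"angular":[0,0,0.05],"claw":0},{"slide":[0.02,-0.9,0],"angular":[0,0,0.05],"claw":0},{"slide":[0.02,-0.9,0],"angular":[0,0,0.05],"claw":0}]'; done
python3 - <<'E'
from h import *
im,p=shot("w5")
b=np.load("board.npz");s=manip.sense();v=(s["tcp_pos"][:2]*1000-b["t"])@b["R"]-[100,-150];M=R.from_quat(s["tool_rot"]).as_matrix()
print(np.hypot(*v),(np.arctan2(v[1],v[0])%6.283)-2.159,"yaw",np.arctan2(M[1,0],M[0,0]))
m=cv2.inRange(cv2.cvtColor(im,cv2.COLOR_BGR2HSV),(5,150,90),(17,255,255))
n,l,st,ce=cv2.connectedComponentsWithStats(m)
for i in range(1,n):
    if st[i,4]>60: k=plane("wrist",[ce[i]],.24,p)[0]; print(st[i].tolist(),ce[i].round(),(k[:2]*1000-b["t"])@b["R"])
t=viewer.snapshot("top");cv2.imwrite("pics/top5.png",cv2.resize(t[140:250,245:405],None,fx=5,fy=5,interpolation=cv2.INTER_CUBIC))
E
```

```text
t: 16.02
tcp_pos: [0.5595, -0.1037, 0.2183]
tool_rot: [0.964, -0.267, 0.002, 0.001]
force: [-1.2, -1.7, 0.1]
finger_gap: 0.499
gripper_force: 0.8
t: 16.68
tcp_pos: [0.6075, -0.0506, 0.2183]
tool_rot: [0.891, -0.454, 0.001, 0.0]
force: [-1.2, -1.5, -0.2]
finger_gap: 0.501
gripper_force: 0.8
178.926866822323 0.10076297870612194 yaw -0.9426122339517732
[32, 224, 18, 36, 69] [ 38. 244.] [94.84332202 51.8396982 ]
[296, 290, 34, 27, 699] [313. 303.] [-30.35637783 -18.18096404]
```

View pics/w5.png

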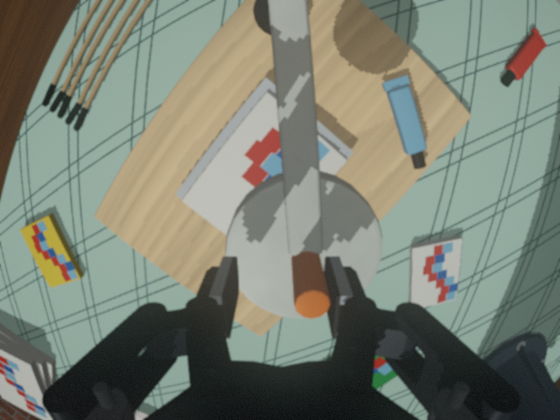

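The knob top at (312,304) rests on the trailing (right) pad, about 0.17 rad short. The canvas edges still run along both strips.

```bash
python3 -m creep '[{"slide":[0.02,-0.9,0],"angular":[0,0,0.05],"claw":0},{"slide":[0.02,-0.9,0],"angular":[0,0,0.05],"claw":0},{"slide":[0.02,-0.9,0],"angular":[0,0,0.05],"claw":0},{"slide":[0,0,0],"angular":[0,0,0],"claw":0},{"slide":[0,0,0],"angular":[0,0,0],"claw":0}]'
python3 - <<'E'
from h import *
im,p=shot("w6");b=np.load("board.npz")
B=lambda k:((k[:2]*1000-b["t"])@b["R"]).round(1)
v=B(p[0])-[100,-150];print("tcp ang",np.arctan2(v[1],v[0])-2.159)
print("knob guess",B(plane("wrist",[(312,304)],.248,p)[0]))
m=cv2.inRange(cv2.cvtColor(im,cv2.COLOR_BGR2HSV),(5,170,170),(17,255,255));n,l,st,ce=cv2.connectedComponentsWithStats(m)
for i in range(1,n):
    if st[i,4]>60: print(st[i],B(plane("wrist",[ce[i]],.248,p)[0]))
# head from scene camera
im=viewer.snapshot("scene");cv2.imwrite("pics/scene6.png",cv2.resize(im[200:380,140:380],None,fx=3.2,fy=3.2,interpolation=cv2.INTER_CUBIC))
E
```

```text
t: 17.2
tcp_pos: [0.6299, -0.0367, 0.2173]
tool_rot: [0.856, -0.517, 0.001, -0.0]
force: [0.0, -0.3, 1.1]
finger_gap: 0.502
gripper_force: 0.0
tcp ang -0.0359997227914306
knob guess [-5.2 -5.1]
```

```bash
python3 -m creep '[{"slide":[0,0.6,0],"angular":[0,0,0],"claw":0},{"slide":[0,0.6,0],"angular":[0,0,0],"claw":0},{"slide":[0,0,-2],"angular":[0,0,0],"claw":0},{"slide":[0,0,-3.5],"angular":[0,0,0],"claw":0},{"slide":[0,0,-3.5],"angular":[0,0,0],"claw":0},{"slide":[0,0,-3.5],"angular":[0,0,0],"claw":0},{"slide":[-3,0,-2],"angular":[0,0,0],"claw":0},{"slide":[-3,0,-2],"angular":[0,0,0],"claw":0},{"slide":[0,0,0],"angular":[0,0,0],"claw":0},{"slide":[0,0,0],"angular":[0,0,0],"claw":0}]'
python3 - <<'E'
from h import *
im,p=shot("w7")
E
```

```text
t: 18.13
tcp_pos: [0.5906, 0.0114, 0.3831]
tool_rot: [0.856, -0.518, 0.002, -0.0]
force: [-0.5, -0.8, 0.0]
finger_gap: 0.501
gripper_force: 0.0
```

View pics/w7.png

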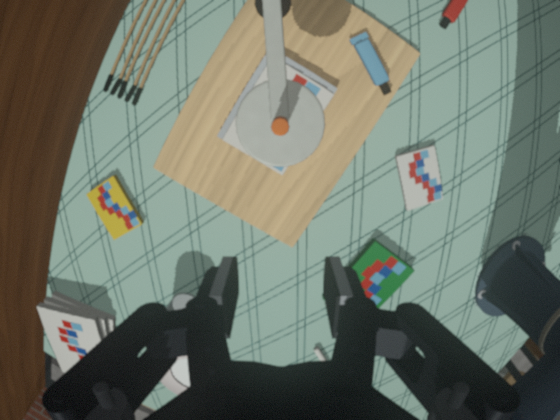

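The lamp head, centred at about (280,122) with the knob at (280,127), sits over the canvas, and the canvas is still in the corner. I measure the head's offset.

```bash
python3 - <<'E'
from h import *
b=np.load("board.npz");d=np.load("pics/w7.npz");p=(d["p"],d["q"])
B=lambda px,z:((plane("wrist",px,z,p)[:,:2]*1000-b["t"])@b["R"]).round(1).tolist()
print(B([(280,122)],.202),B([(280,127)],.248),"canvas near corners",B([(221,134),(280,172)],.03))
s=manip.sense();print(s["force"],np.abs(s["qd"]).max())
E
```

```text
[[-3.6, -4.2]] [[-4.5, -3.1]] canvas near corners [[59.9, 67.7], [-49.4, 72.4]]
[-0.39132266 -0.19661133 -0.11619128] 0.036394065943858994
```

The head is about 6 mm from the canvas centre, well inside the 25 mm limit, and the robot touches nothing. I hand the job in.

```bash
python3 -m creep '[{"slide":[0,0,0],"angular":[0,0,0],"claw":0},{"slide":[0,0,0],"angular":[0,0,0],"claw":0},{"slide":[0,0,0],"angular":[0,0,0],"claw":0},{"slide":[0,0,0],"angular":[0,0,0],"claw":0}]' && python3 -c "
from station import ticket; print(ticket.sign_off())"
```

```text
t: 18.52
tcp_pos: [0.5913, 0.0101, 0.3801]
tool_rot: [0.855, -0.519, -0.001, 0.0]
force: [0.2, 0.3, 0.9]
finger_gap: 0.501
gripper_force: 0.0
the job is handed in; nothing more can be done
None
```

I handed the job in at 18.5 s with the canvas pushed firmly against both stops and the lamp head about 6 mm from its centre; the sign-off returned no verdict.

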